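# Unhook the wedge tote

### The job

Take the wooden tote of wedges down from the barbed hook on the tool rail: raise it, swing its bottom out away from the rail so that it tilts, and ease it out over the barb without wrenching the hook and without losing a wedge. Set it down gently, standing upright on the bench close beside the round stool seat, within a hand's breadth (100 mm) of its rim, and let go. Leave the seat, the hammer on it and the mallet where they are.

Things in the scene. Friction and masses are not known exactly. Their poses are not given: they have to be found in the camera images.
- tote: brown wooden tote, 0.25 to 0.45 kg: open tray 110 (x) by 150 (y) mm, walls 50 mm high, 6 mm thick, halved by an upright board 8 mm thick in its plane x = 0, 104 mm wide above the tray, 175 mm high. Origin: centre of the tray's underside, z up. At the start it hangs upright on the hook with its x axis pointing along the hook to the rail within 5 degrees, underside 60 mm above the bench
- handhole (a point): middle of the upper edge of the hand-hole in the tote's board, 130 mm above the tote's underside; axes as the tote's. The hole is 70 mm wide (y) and 42 mm high (88 to 130 mm). The hook passes through it along x, this edge resting on the rod, the board 46 to 61 mm clear of the batten
- handle (a point): point in the solid grip bar above the hand-hole (130 to 175 mm high, 104 mm wide, 8 mm thick), at mid width and thickness, 157 mm above the tote's underside; axes as the tote's. Grip here from above across the thickness (x)
- rail: tool rail fixed to the bench: dark wooden batten 340 mm long (y), 22 mm thick (x), top 198 mm and underside 168 mm above the bench, on two posts at y = -150 and 150 mm, feet 110 mm long in x; two chisel handles stand up to 263 mm high in it at y = -110 to -170 mm. Origin on the bench under the middle of the batten. A steel hook, rod 7 mm thick, sticks out to the rail's -x at y = 0
- hook_root (a point): where the hook's axis leaves the batten's face (rail x = -11 mm), 186.5 mm above the bench; axes as the rail's. The rod runs level from here for 110 mm to -x
- hook_bend (a point): on the rod's axis where it bends up, rail x = -121 mm, 186.5 mm high; axes as the rail's. From here it rises 40.6 mm and leans outward 10.9 mm (75 degrees from level). Tilted 25 to 35 degrees, bottom out to -x and top towards the rail, the tote slides out to here and then comes off upward, parallel to the upturned end; upright it cannot pass
- hook_tip (a point): highest point of the hook, rail x = -132 mm, 230.6 mm above the bench; axes as the rail's. From the tip a barb 5 mm thick points 7 mm back towards the batten and 4 mm down
- seat: round pale stool seat lying flat on the bench, 280 mm across, 36 mm thick, 1.1 kg, loose, with four dark leg sockets marked on top; origin at the centre of its underside
- hammer: hammer with brown handle, 250 mm long, lying on the seat (leave it); origin on its underside, z about 36 mm up
- mallet: black-headed mallet with wooden handle, about 240 mm long, lying on the far part of the bench (leave it); origin under the middle of its head, handle towards its -x
- wedge1: one of four identical loose pale hardwood wedges, 64 long (its y), 30 wide, 3 to 9 mm thick, 15 g, lying flat in the tote's tray, two in each half; origin at the centre of its underside
- wedge2: one of four identical loose pale hardwood wedges, 64 long (its y), 30 wide, 3 to 9 mm thick, 15 g, lying flat in the tote's tray, two in each half; origin at the centre of its underside
- wedge3: one of four identical loose pale hardwood wedges, 64 long (its y), 30 wide, 3 to 9 mm thick, 15 g, lying flat in the tote's tray, two in each half; origin at the centre of its underside
- wedge4: one of four identical loose pale hardwood wedges, 64 long (its y), 30 wide, 3 to 9 mm thick, 15 g, lying flat in the tote's tray, two in each half; origin at the centre of its underside
There are look-alikes about, which are no part of the job. Of the things that look like the tote, the middle-sized one is meant.

How it is judged:
At the end, for the whole second after the job is handed in: The tote stands on the bench itself (underside within 8 mm of it), upright within 0.06 rad, at rest, its centre less than 330 mm from the seat's centre (about 100 mm from tote to rim), and all four wedges lie inside its tray (height (world z) of tote below 0.008 m and angle between tote's own z axis and vertical below 0.06 rad and horizontal distance between tote and seat below 0.33 m and linear speed of tote below 0.02 m/s and x of wedge1 in the frame of tote between -0.058 and 0.058 m and y of wedge1 in the frame of tote between -0.078 and 0.078 m and z of each of wedge1, wedge2, wedge3, wedge4 in the frame of tote below 0.06 m and x of wedge2 in the frame of tote between -0.058 and 0.058 m and y of wedge2 in the frame of tote between -0.078 and 0.078 m and x of wedge3 in the frame of tote between -0.058 and 0.058 m and y of wedge3 in the frame of tote between -0.078 and 0.078 m and x of wedge4 in the frame of tote between -0.058 and 0.058 m and y of wedge4 in the frame of tote between -0.078 and 0.078 m); the robot touches nothing.
It fails at once if the tote is wrenched against the hook or rail (over 60 N) (contact force between tote and rail above 60 N).
It fails at once if the tote is dropped or banged down (it comes down on the bench at over 0.3 m/s) (height (world z) of tote below 0.015 m and linear speed of tote above 0.3 m/s).
It fails at once if the seat is shoved out of place (30 mm) (distance of seat from where it was at the start of the episode above 0.03 m).
It fails at once if the hammer or the mallet is moved from its place (40 mm) (distance of any of hammer, mallet from where it was at the start of the episode above 0.04 m).
It also fails if it takes over 58 s, if anything falls off the work surface, if the arm or the gripper's body presses on something with over 40 N, if the wrist force passes 120 N, or if a joint passes its speed limit or range.

### The arm

A 6-joint arm with a two-finger parallel gripper is mounted at the origin on the work surface. World frame = base frame: x ahead of the robot, y to its left, z up, the work surface at z = 0. Lengths are in m, angles in rad, forces in N, time in s.
With the tool pointing down it reaches from about 0.225 to 0.875 m from the base axis. Payload 3.4 kg.
Tool frame: the origin (TCP) lies midway between the tips of the shut fingers; the grasp point (between the pads) lies 19 mm behind it; x points along the fingers, z is the direction in which the jaws open and shut, and the axes are right-handed (so a half turn about x gives the same grasp; the last joint's range is limited). The gripper opens to 85 mm and grips with 20 to 120 N. Pads are 22 mm wide; open, the fingers measure 114 mm over their backs; the gripper's body (76 mm by 85 mm) begins 54 mm behind the grasp point. The pads swing forward as they close: fully open they stand 13 mm farther back than shut.
Start: joints at [1.061, 0.276, 1.505, -0, 1.361, -0.121], TCP at [0.218, 0.532, 0.231] pointing down, gripper open.
Joint ranges: [-2.89, 2.89], [-0.75, 2.08], [0.22, 2.7], [-1.18, 4.32], [0.11, 2.71], [-2.7, 2.7]. Speed limits (rad/s): [2.57, 2.57, 3.14, 3.14, 3.14, 3.14].

### API

Orientations are given as a unit quaternion [w, x, y, z].
In Python, from rig import manip, eyes gives the robot as it stands. The module is installed in compiled form; this text tells all that it offers.
- The arm moves only by the shell command python3 -m crank 'ROWS' [FORCE]. ROWS is JSON, a list of rows, each a list of 7 numbers: the shift along the tool's x, y, z in cm, then the turn, a rotation vector about the tool's x, y, z in degrees, then the finger opening in cm, from 0 to 8.54. A call has 1 to 5 rows; each row is the pose to reach, as a shift and turn from the pose commanded when the call began, along the tool's axes at that moment; what a row does not reach only later rows make up. A row lasts 1/8 s, in which the tool goes at most 62.5 mm and 10.7 degrees, less where a joint would pass 70% of its speed; a pose out of reach is approached as far as the arm can. A call with a gripper value outside its range is refused whole. The fingers move at their own pace and stop on an object; FORCE is the grip in N (left out, the last holds). Time passes only in rows, so rows that repeat a pose let the fingers close. It gives the time, the measured TCP pose, the force and the opening at its end, in the units of the state.
- manip.get_state(): the state, without advancing time (a new reading comes with each control period).
- eyes.get_image(name): name is "side" or "top"; returns a dict with "color" (384x512x3 uint8, blue, green, red), "z_map" (384x512 float32, m along the optical axis (not along the pixel's ray), 0 where there is no reading), "vertical_fov" (degrees; the focal length in pixels is half the picture's height over the tangent of half this angle, whatever the lens; pixels are square), "cx", "cy" (the principal point, pixels), "dist" ([k1, k2, p1, p2, k3] as OpenCV has them; the pictures are not rectified), "eye" and "attitude" of the camera in the world. Camera axes: x right, y up, looking along -z (the intrinsics and any distortion apply to the point x, -y, -z); pixel columns grow to the right and rows downward; lengths in m; the calibration is good to about 2 mm. A picture is of the moment at which its call begins.
- manip.sign_off(): hands the job in, once; it reports no verdict.
The state is a dict: "clock": time; "qpos": joint angles; "qd": joint speeds; "effort": joint torques, N m; "position": TCP position; "ee_rot": TCP orientation; "contact_force": force on the tool from outside, world axes, zero at the start; "moment": the same for the moment, N m; "width": finger opening in m.
Only numpy, scipy, OpenCV 4.12 (cv2) and the standard library are available. Lean on these libraries where they do the work, as an engineer would, in place of code of your own. Each camera call takes 0.05 s, during which the arm holds its last target.

## Working session

There is one attempt and no reset: what is moved stays moved. The work goes in short steps, Python scripts to look and compute and a shell command to move; the robot and the scene stay as the last step left them, time stands still between calls to the robot, and variables do not carry over. Pictures are saved under pics/ and viewed, and the job is handed in when it is done.

```bash
mkdir -p pics
cat > h.py <<'E'
import numpy as np,cv2
from scipy.spatial.transform import Rotation as R
from rig import manip,eyes
def q2R(q): return R.from_quat([q[1],q[2],q[3],q[0]]).as_matrix()
def K(im):
    h=im["color"].shape[0]; f=h/2/np.tan(np.radians(im["vertical_fov"])/2)
    return np.array([[f,0,im["cx"]],[0,f,im["cy"]],[0,0,1.]])
def rays(im,px):
    px=np.array(px,float).reshape(-1,1,2)
    u=cv2.undistortPoints(px,K(im),np.array(im["dist"],float)).reshape(-1,2)
    d=np.c_[u[:,0],-u[:,1],-np.ones(len(u))]
    return np.array(im["eye"]),d@q2R(im["attitude"]).T
def plane(im,px,z):
    e,d=rays(im,px); return e+d*((z-e[2])/d[:,2])[:,None]
def depth(im,px):
    e,d=rays(im,px); p=np.array(px).reshape(-1,2).round().astype(int)
    return e+d*im["z_map"][p[:,1],p[:,0]][:,None]
def proj(im,P):
    A=q2R(im["attitude"]);c=(np.array(P).reshape(-1,3)-im["eye"])@A; c=c*[1,-1,-1]
    return cv2.projectPoints(c.reshape(-1,1,3),np.zeros(3),np.zeros(3),K(im),np.array(im["dist"],float))[0].reshape(-1,2)
E
python3 - <<'E'
from h import *
print(manip.get_state())
for n in("side","top"):
    im=eyes.get_image(n); print(n,{k:v for k,v in im.items() if k not in("color","z_map")})
    np.savez(f"pics/{n}0.npz",**im)
    cv2.imwrite(f"pics/{n}0.png",cv2.resize(im["color"],(800,600),interpolation=cv2.INTER_CUBIC))
E
```

```text
{'clock': 0.0, 'qpos': array([ 1.06101884e+00,  2.76553670e-01,  1.50616547e+00, -4.93411871e-06,
        1.36070223e+00, -1.21024228e-01]), 'qd': array([ 6.39796748e-04, -1.77302390e-03, -1.48927073e-03, -8.87259433e-05,
        2.21537214e-03,  1.62211872e-03]), 'effort': array([-7.81722483e-04, -4.16779912e+01, -2.45805717e+01, -4.85939145e-04,
        1.11929866e-02, -1.39266297e-05]), 'position': array([0.21769427, 0.53160323, 0.2304504 ]), 'ee_rot': array([ 0.58658548, -0.39430113,  0.58773683,  0.39371247]), 'contact_force': array([ 1.07339883, -0.60875954,  0.41674743]), 'moment': array([-0.02353538, -0.00668814,  0.00404346]), 'width': 0.08530004856798866}
side {'vertical_fov': 53.73450599393822, 'cx': 256.09080878100286, 'cy': 192.27507747429306, 'dist': array([-0.02639979,  0.        ,  0.        ,  0.        ,  0.        ]), 'eye': array([0.36220596, 0.96264204, 1.1373566 ]), 'attitude': array([-0.10095622, -0.04177803,  0.33699175,  0.93514651])}
top {'vertical_fov': 49.02590676759026, 'cx': 264.3217519876175, 'cy': 186.49307969735028, 'dist': array([-0.00944679,  0.        ,  0.        ,  0.        ,  0.        ]), 'eye': array([0.45091298, 0.17926272, 1.26504435]), 'attitude': array([ 0.71294244,  0.02598222, -0.03408211, -0.69991172])}
```

View pics/side0.png

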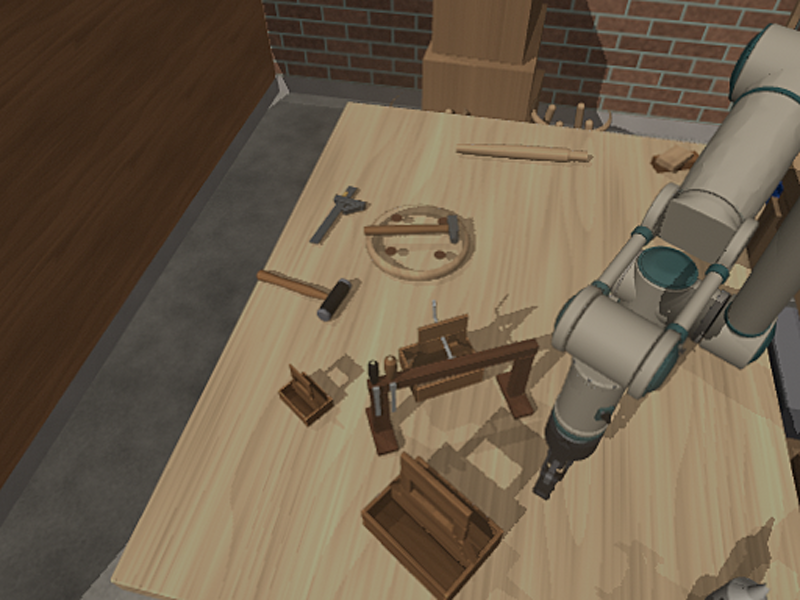

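View pics/top0.png

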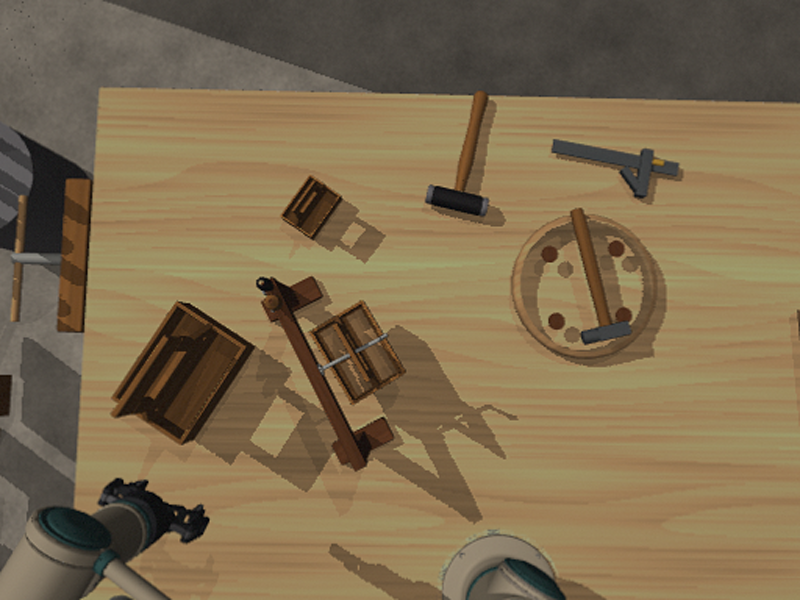

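Side view: the three totes are at (430,525) large, (305,393) small, and (440,355) behind the rail. In the top view they are at (183,372) large on the bench, (312,206) small, and (358,352) middle-sized, hanging on the rail's hook. The last fits the description. I'll confirm it in an enlarged crop and measure it.

Run:
```python
from h import *
t=np.load("pics/top0.npz"); s=np.load("pics/side0.npz")
c=t["color"][165:310,150:290]; cv2.imwrite("pics/crop_t.png",cv2.resize(c,None,fx=4.1,fy=4.1,interpolation=cv2.INTER_CUBIC))
c=s["color"][180:300,225:355]; cv2.imwrite("pics/crop_s.png",cv2.resize(c,None,fx=5,fy=5,interpolation=cv2.INTER_CUBIC))
```

```text
(no output)
```

View pics/crop_t.png

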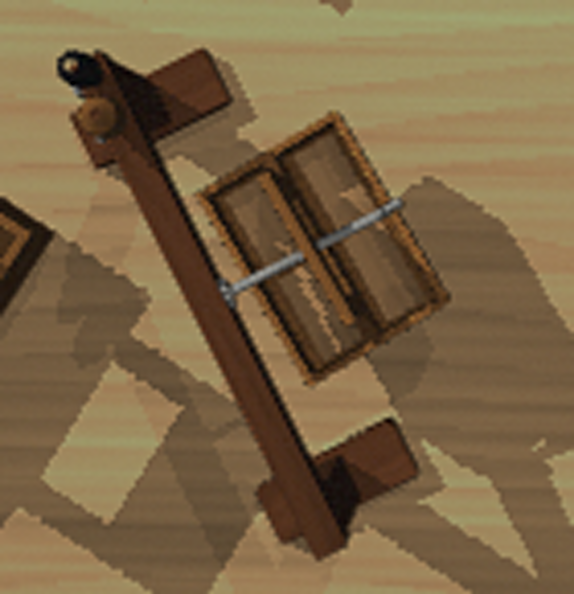

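View pics/crop_s.png

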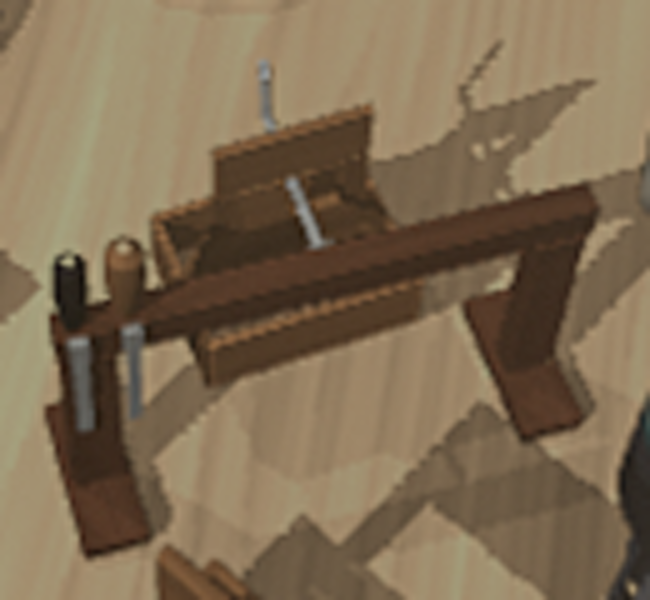

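Run:
```python
from h import *
t=np.load("pics/top0.npz"); s=np.load("pics/side0.npz")
T=lambda L:[(150+(x+.5)/4.1-.5,165+(y+.5)/4.1-.5) for x,y in L]
S=lambda L:[(225+(x+.5)/5-.5,180+(y+.5)/5-.5) for x,y in L]
np.set_printoptions(precision=4,suppress=True)
def deg(v): return np.degrees(np.arctan2(v[1],v[0]))
rim=plane(t,T([(335,113),(450,297),(312,382),(200,192)]),.110); print("rim",rim,rim.mean(0),np.linalg.norm(rim[1]-rim[0]),np.linalg.norm(rim[2]-rim[1]))
print("ydir",deg(rim[0]-rim[1]),deg(rim[3]-rim[2]),"xdir",deg(rim[3]-rim[0]),deg(rim[2]-rim[1]))
b=plane(t,T([(268,174),(352,319)]),.235); print("boardtop T",b,b.mean(0),np.linalg.norm(b[1]-b[0]),deg(b[0]-b[1]))
b=plane(s,S([(213,150),(371,106)]),.235); print("boardtop S",b,b.mean(0),np.linalg.norm(b[1]-b[0]),deg(b[0]-b[1]))
tip=plane(t,T([(400,204)]),.2306);print("tip T",tip)
tip=plane(s,S([(265,64)]),.2306);print("tip S",tip)
root=plane(t,T([(229,292)]),.1865);print("root T",root)
root=plane(s,S([(320,243)]),.1865);print("root S~",root)
bt=plane(t,T([(150,165),(345,535),(128,165),(318,557)]),.198);print("batten",bt,deg(bt[0]-bt[1]),deg(bt[2]-bt[3]))
bs=plane(s,S([(595,187),(60,315)]),.198);print("batten S far edge",bs,deg(bs[1]-bs[0]),np.linalg.norm(bs[1]-bs[0]))
# seat
hsv=cv2.cvtColor(t["color"],cv2.COLOR_BGR2HSV)
P=[(511*.64,285*.64),(662*.64,285*.64),(586*.64,213*.64),(586*.64,358*.64)]
p=plane(t,P,.036);print("seat",p,(p[0]+p[1])/2,(p[2]+p[3])/2)
z=depth(t,T([(229,250),(310,250),(400,300),(300,220)]));print(z)
# wedges depth
h=[];
```

```text
rim [[0.532  0.2573 0.11  ]
 [0.4109 0.1779 0.11  ]
 [0.3534 0.2681 0.11  ]
 [0.4775 0.3459 0.11  ]] [0.4434 0.2623 0.11  ] 0.14483011020228004 0.10696709025543603
ydir 33.23123924680841 32.09381587258596 xdir 121.57742828214657 122.50221752816402
boardtop T [[0.4861 0.2878 0.235 ]
 [0.4012 0.2358 0.235 ]] [0.4437 0.2618 0.235 ] 0.09950666532816779 31.517077315310164
boardtop S [[0.4867 0.2919 0.235 ]
 [0.3996 0.2391 0.235 ]] [0.4432 0.2655 0.235 ] 0.10188027026621224 31.24358619296472
tip T [[0.4698 0.209  0.2306]]
tip S [[0.469  0.2163 0.2306]]
root T [[0.4142 0.315  0.1865]]
root S~ [[0.4162 0.3113 0.1865]]
batten [[0.4915 0.3646 0.198 ]
 [0.2693 0.239  0.198 ]
 [0.4913 0.3781 0.198 ]
 [0.2559 0.255  0.198 ]] 29.460177661916276 27.598632851937108
batten S far edge [[0.2582 0.2434 0.198 ]
 [0.5548 0.4007 0.198 ]] 27.942160792231483 0.3357526952082826
seat [[ 0.5713 -0.0179  0.036 ]
 [ 0.5768 -0.3037  0.036 ]
 [ 0.7116 -0.1602  0.036 ]
 [ 0.4371 -0.159   0.036 ]] [ 0.574  -0.1608  0.036 ] [ 0.5743 -0.1596  0.036 ]
[[0.4383 0.339  0.0031]
 [0.4415 0.2616 0.2353]
 [0.407  0.2121 0.0744]
 [0.4593 0.2703 0.2086]]
```

```bash
cat > go.py <<'E'
from h import *
np.set_printoptions(precision=3,suppress=True)
YR=np.radians(118); 
def grip(yaw,tilt=0,sgn=1):
    """tool axes: x along fingers (down), z=sgn*horizontal tote x dir; tilt: bottom out to -x"""
    ux=np.array([np.cos(yaw),np.sin(yaw),0]);uz=np.array([0,0,1.])
    up=np.cos(tilt)*uz+np.sin(tilt)*ux; tx=np.cos(tilt)*ux-np.sin(tilt)*uz
    x=-up; z=sgn*tx; y=np.cross(z,x)
    return np.c_[x,y,z]
def delta(pos,Rm,st=None):
    st=st or manip.get_state(); A=q2R(st["ee_rot"])
    d=A.T@(np.array(pos)-st["position"])*100
    r=np.degrees(R.from_matrix(A.T@Rm).as_rotvec())
    print("t",st["clock"],"pos",st["position"],"F",st["contact_force"],"w",st["width"]);print("shift cm",d,"turn deg",r)
E
python3 - <<'E'
from go import *
st=manip.get_state();print(q2R(st["ee_rot"]))
for s in(1,-1): delta([.4435,.2635,.30],grip(np.radians(121.5),0,s))
E
```

```text
[[-0.001 -0.925  0.379]
 [-0.001  0.379  0.925]
 [-1.     0.    -0.002]]
t 0.1 pos [0.218 0.532 0.231] F [ 0.31   0.363 -0.229] w 0.08580732635913314
shift cm [ -6.927 -31.056 -16.268] turn deg [-53.776  -0.081  -0.056]
t 0.1 pos [0.218 0.532 0.231] F [ 0.31   0.363 -0.229] w 0.08580732635913314
shift cm [ -6.927 -31.056 -16.268] turn deg [126.224  -0.067   0.096]
```

```bash
python3 -m crank '[[-6,0,0,0,0,0,5],[-10,-4,-2,-8,0,0,5],[-10,-9,-5,-17,0,0,5],[-10,-14,-8,-26,0,0,5],[-10,-19,-10,-34,0,0,5]]' 80
python3 - <<'E'
from go import *
delta([.4435,.2635,.33],grip(np.radians(121.5)))
E
```

```text
clock: 0.72
position: [0.3563, 0.3657, 0.3313]
ee_rot: [-0.445, 0.55, -0.445, -0.55]
contact_force: [0.8, 1.7, 0.0]
width: 0.0501
t 0.725 pos [0.356 0.366 0.331] F [0.804 1.677 0.016] w 0.05005596833993407
shift cm [  0.13   -6.403 -11.814] turn deg [-19.49   -0.005  -0.007]
```

```bash
python3 -m crank '[[0,-2,-4,-7,0,0,5],[0,-4.5,-8,-14,0,0,5],[0,-6.4,-11.8,-19.5,0,0,5],[0,-6.4,-11.8,-19.5,0,0,5],[0,-6.4,-11.8,-19.5,0,0,5]]'
python3 - <<'E'
from go import *
delta([.4435,.2635,.198],grip(np.radians(121.5)))
for n in("side","top"):
    im=eyes.get_image(n); np.savez(f"pics/{n}1.npz",**im)
    cv2.imwrite(f"pics/{n}1.png",cv2.resize(im["color"],(800,600),interpolation=cv2.INTER_CUBIC))
E
```

```text
clock: 1.35
position: [0.4421, 0.2652, 0.331]
ee_rot: [0.347, -0.615, 0.347, 0.616]
contact_force: [0.4, -0.0, 0.2]
width: 0.0502
t 1.35 pos [0.442 0.265 0.331] F [ 0.425 -0.006  0.212] w 0.05018057991183324
shift cm [13.296 -0.042 -0.229] turn deg [-0.333  0.058 -0.047]
```

View pics/side1.png

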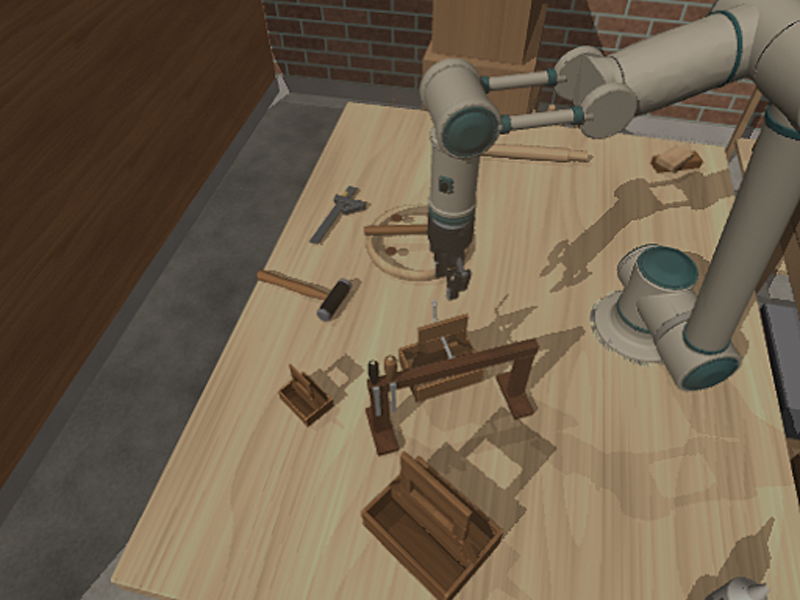

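View pics/top1.png

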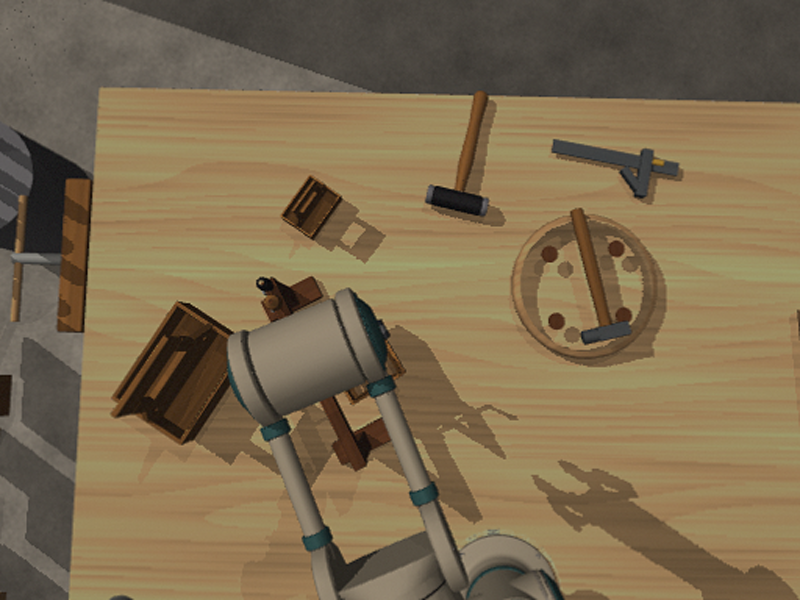

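```bash
python3 -m crank '[[3,0,-0.1,0,0,0,5],[6,0,-0.2,0,0,0,5],[9,0,-0.2,0,0,0,5],[11.5,0,-0.2,0,0,0,5],[13.2,0,-0.2,0,0,0,5]]' 20;  python3 -m crank '[[0,0,0,0,0,0,3],[0,0,0,0,0,0,3]]'
python3 - <<'E'
from go import *
delta([.4435,.2635,.198],grip(np.radians(121.5)))
for n in("side",):
    im=eyes.get_image(n); np.savez(f"pics/{n}2.npz",**im)
    cv2.imwrite(f"pics/{n}2.png",cv2.resize(im["color"][150:300,200:380],(720,600),interpolation=cv2.INTER_CUBIC))
E
```

```text
clock: 2.08
position: [0.4422, 0.2642, 0.1981]
ee_rot: [0.346, -0.616, 0.347, 0.617]
contact_force: [-0.0, 1.0, 0.3]
width: 0.0503
clock: 2.33
position: [0.4437, 0.2641, 0.2001]
ee_rot: [-0.347, 0.617, -0.346, -0.616]
contact_force: [-0.1, -0.3, 0.1]
width: 0.0296
t 2.325 pos [0.444 0.264 0.2  ] F [-0.122 -0.298  0.109] w 0.029593176272563505
shift cm [ 0.213  0.048 -0.044] turn deg [-0.216 -0.002  0.086]
```

View pics/side2.png

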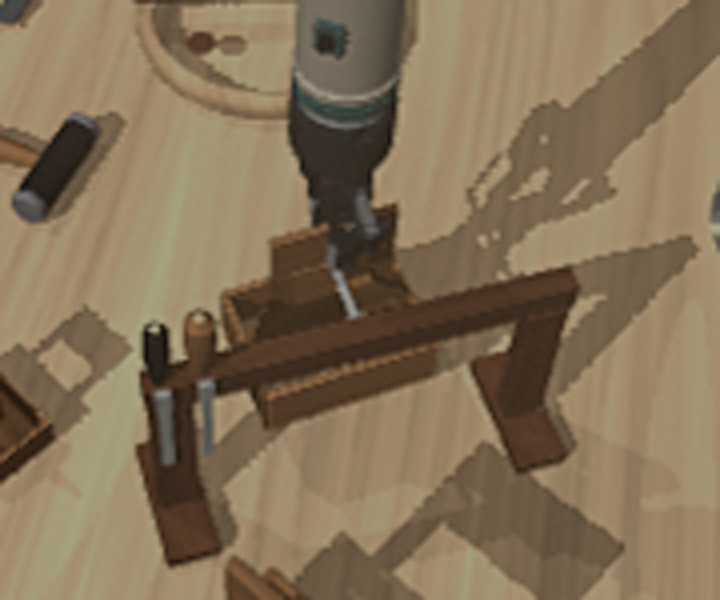

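Side crop: the fingers straddle the grip bar near (350,245), and the tote still hangs undisturbed. Closing the gripper.

```bash
python3 -m crank '[[0,0,0,0,0,0,1.4],[0,0,0,0,0,0,0.6],[0,0,0,0,0,0,0],[0,0,0,0,0,0,0]]' 25;  python3 -m crank '[[0,0,0,0,0,0,0],[0,0,0,0,0,0,0],[0,0,0,0,0,0,0]]' 90
```

```text
clock: 2.88
position: [0.4441, 0.2637, 0.2001]
ee_rot: [-0.348, 0.616, -0.346, -0.616]
contact_force: [-1.0, 1.4, 5.5]
width: 0.0078
clock: 3.25
position: [0.4441, 0.2637, 0.2002]
ee_rot: [-0.348, 0.616, -0.346, -0.616]
contact_force: [-1.0, 0.9, 6.4]
width: 0.0068
```

```bash
cat > plan.py <<'E'
import numpy as np
def seg(a,b,r,n=40): 
    t=np.linspace(0,1,n)[:,None]; return np.c_[np.array(a)*(1-t)+np.array(b)*t,np.full(n,r)]
H=np.vstack([seg((-11,186.5),(-121,186.5),3.5,80),seg((-121,186.5),(-131.9,227.1),3.5),seg((-131.9,227.1),(-124.9,223.1),2.5,8),
  seg((-11,168),(-11,198),0,20),seg((0,198),(-11,198),0,8)])
RECT=[(-4,4,130,175),(-4,4,0,88),(-55,-49,0,50),(49,55,0,50),(-55,55,0,6),(-22,22,141,185),(-45,45,209,300)]
def clear(x,z,th):
    "x,z of hole centre (tote z=109) ; th deg"
    c,s=np.cos(np.radians(th)),np.sin(np.radians(th))
    d=H[:,:2]-[x,z]; u=d[:,0]*c-d[:,1]*s; v=d[:,0]*s+d[:,1]*c+109
    best=[]
    for a,b,e,f in RECT:
        dx=np.maximum(np.maximum(a-u,u-b),0);dz=np.maximum(np.maximum(e-v,v-f),0)
        q=np.hypot(dx,dz); ins=(dx==0)&(dz==0)
        q=np.where(ins,-np.minimum(np.minimum(u-a,b-u),np.minimum(v-e,f-v)),q)-H[:,2]
        best.append(q.min())
    return min(best),int(np.argmin(best))
E
python3 - <<'E'
from plan import *
print("start",clear(-73,169,0),clear(-73,180,0))
for th in (0,10,20,30):
    print(th,[(z,np.round(clear(-73,z,th)[0],1)) for z in range(170,206,3)])
for th in(25,30,35):
    print("th",th)
    for x in range(-76,-175,-6):
        b=max((clear(x,z,th)+(z,)) for z in range(160,290) if z< 400)
        L=[(clear(x,z,th)[0],z) for z in range(160,300)]
        # local: list z with clearance>3
        ok=[z for c,z in L if c>3]
        print(x,"ok z",(ok[0],ok[-1],len(ok)) if ok else None, max(L))
E
```

```text
start (np.float64(0.0), 0) (np.float64(11.0), 0)
0 [(170, np.float64(1.0)), (173, np.float64(4.0)), (176, np.float64(7.0)), (179, np.float64(10.0)), (182, np.float64(13.0)), (185, np.float64(16.0)), (188, np.float64(16.0)), (191, np.float64(13.0)), (194, np.float64(10.0)), (197, np.float64(7.0)), (200, np.float64(4.0)), (203, np.float64(1.0))]
10 [(170, np.float64(-0.0)), (173, np.float64(3.0)), (176, np.float64(6.0)), (179, np.float64(9.0)), (182, np.float64(12.0)), (185, np.float64(15.0)), (188, np.float64(15.0)), (191, np.float64(12.0)), (194, np.float64(9.0)), (197, np.float64(6.0)), (200, np.float64(3.0)), (203, np.float64(-0.0))]
20 [(170, np.float64(-1.6)), (173, np.float64(1.4)), (176, np.float64(4.4)), (179, np.float64(7.4)), (182, np.float64(10.4)), (185, np.float64(13.4)), (188, np.float64(13.4)), (191, np.float64(10.4)), (194, np.float64(7.4)), (197, np.float64(4.4)), (200, np.float64(1.4)), (203, np.float64(-1.6))]
30 [(170, np.float64(-3.4)), (173, np.float64(-0.7)), (176, np.float64(2.2)), (179, np.float64(5.2)), (182, np.float64(8.2)), (185, np.float64(11.2)), (188, n
[... 2635 characters left out ...]
3929292), 187)
-112 ok z (180, 197, 18) (np.float64(11.249160153320119), 188)
-118 ok z (180, 203, 24) (np.float64(9.62521163769055), 194)
-124 ok z (191, 224, 34) (np.float64(8.67493002512515), 198)
-130 ok z (195, 257, 55) (np.float64(10.577932704446823), 217)
-136 ok z (213, 261, 49) (np.float64(14.247269362242832), 226)
-142 ok z (217, 277, 61) (np.float64(17.991059348184056), 234)
-148 ok z (219, 299, 81) (np.float64(22.488369212088397), 239)
-154 ok z (214, 299, 86) (np.float64(27.577305367594295), 243)
-160 ok z (216, 299, 84) (np.float64(30.3763761638168), 247)
-166 ok z (220, 299, 80) (np.float64(33.62205857437537), 251)
-172 ok z (219, 299, 81) (np.float64(37.882189449161565), 255)
```

```bash
cat >> go.py <<'E'
A0=np.array([np.cos(YR),np.sin(YR),0]); O=np.array([.4441,.2637,0])+.073*A0
def hole(x,z,th,yaw=118):
    t=np.radians(th); up=np.cos(t)*np.array([0,0,1.])+np.sin(t)*np.array([np.cos(np.radians(yaw)),np.sin(np.radians(yaw)),0])
    delta(O+x/1e3*A0+[0,0,z/1e3]+.031*up,grip(np.radians(yaw),t))
def now(yaw=118):
    st=manip.get_state();Rm=q2R(st["ee_rot"]);p=st["position"]+.031*Rm[:,0]
    up=-Rm[:,0];th=np.degrees(np.arctan2(up@A0,up[2]))
    from plan import clear
    x=(p-O)@A0*1e3; z=p[2]*1e3
    print("hole x %.1f z %.1f th %.1f"%(x,z,th),"clear",clear(x,z,th), "joints",st["qpos"])
E
python3 - <<'E'
from go import *
from plan import clear
now(); hole(-73,187,0,121.5)
W=[(-73,187),(-108,188),(-115,193),(-121,198),(-125,203),(-130,217),(-136,226),(-142,234),(-154,245),(-180,258)]
for th in(30,33,35):
  o=[]
  for a,b in zip(W,W[1:]):
    for k in np.linspace(0,1,5): o.append(round(clear(a[0]+(b[0]-a[0])*k,a[1]+(b[1]-a[1])*k,th)[0],1))
  print(th,min(o),o)
E
```

```text
hole x -72.9 z 169.2 th -0.0 clear (np.float64(0.24151949873233036), 0) joints [ 0.401  0.207  1.68   0.001  1.253 -1.715]
t 3.25 pos [0.444 0.264 0.2  ] F [-0.956  0.893  6.383] w 0.006808257941621927
shift cm [-1.776 -0.002 -0.004] turn deg [-0.283  0.014  0.12 ]
30 4.2 [np.float64(12.2), np.float64(11.9), np.float64(11.7), np.float64(11.4), np.float64(11.2), np.float64(11.2), np.float64(10.2), np.float64(9.5), np.float64(8.8), np.float64(8.5), np.float64(8.5), np.float64(8.5), np.float64(8.2), np.float64(7.9), np.float64(7.7), np.float64(7.7), np.float64(7.4), np.float64(6.8), np.float64(5.5), np.float64(4.4), np.float64(4.4), np.float64(4.2), np.float64(5.9), np.float64(8.3), np.float64(9.3), np.float64(9.3), np.float64(10.2), np.float64(11.0), np.float64(11.9), np.float64(12.8), np.float64(12.8), np.float64(13.7), np.float64(14.6), np.float64(15.6), np.float64(16.5), np.float64(16.5), np.float64(18.7), np.float64(20.9), np.float64(22.2), np.float64(21.5), np.float64(21.5), np.float64(23.7), np.float64(27.5), np.float64(32.4), np.float64(37.8)]
33 5.0 [np.float64(11.4), np.float6
[... 864 characters left out ...]
p.float64(10.1), np.float64(9.3), np.float64(8.9), np.float64(8.8), np.float64(8.7), np.float64(8.7), np.float64(8.6), np.float64(8.4), np.float64(8.3), np.float64(8.4), np.float64(8.4), np.float64(8.4), np.float64(8.6), np.float64(7.3), np.float64(6.2), np.float64(6.2), np.float64(5.5), np.float64(6.4), np.float64(8.4), np.float64(10.6), np.float64(10.6), np.float64(11.3), np.float64(12.3), np.float64(13.3), np.float64(14.2), np.float64(14.2), np.float64(15.1), np.float64(16.1), np.float64(17.1), np.float64(18.0), np.float64(18.0), np.float64(20.2), np.float64(22.4), np.float64(24.7), np.float64(27.0), np.float64(27.0), np.float64(30.1), np.float64(34.3), np.float64(38.1), np.float64(42.5)]
```

```bash
python3 -m crank '[[-0.3,0,0,0,0,0,0],[-0.7,0,0,0,0,0,0],[-1.1,0,0,0,0,0,0],[-1.5,0,0,0,0,0,0],[-1.8,0,0,0,0,0,0]]'; python3 -m crank '[[0,0,0,0,0,0,0]]'
python3 - <<'E'
from go import *
now(); hole(-73,187,17,120);hole(-73,187,34,118)
im=eyes.get_image("side"); np.savez("pics/side3.npz",**im)
cv2.imwrite("pics/side3.png",cv2.resize(im["color"][150:300,200:380],(720,600),interpolation=cv2.INTER_CUBIC))
E
```

```text
clock: 3.88
position: [0.4436, 0.2633, 0.2175]
ee_rot: [-0.347, 0.616, -0.347, -0.616]
contact_force: [-0.1, -0.3, -3.1]
width: 0.0069
clock: 4.0
position: [0.4438, 0.2634, 0.2176]
ee_rot: [-0.347, 0.616, -0.347, -0.616]
contact_force: [0.7, 0.1, -4.0]
width: 0.0068
hole x -73.1 z 186.6 th 0.0 clear (np.float64(17.370202812797288), 1) joints [ 0.401  0.195  1.65   0.     1.295 -1.715]
t 4.0 pos [0.444 0.263 0.218] F [ 0.657  0.09  -4.007] w 0.006804497447730548
shift cm [ 0.098 -0.065  0.917] turn deg [ 1.208 16.995  0.222]
t 4.0 pos [0.444 0.263 0.218] F [ 0.657  0.09  -4.007] w 0.006804497447730548
shift cm [ 0.493 -0.143  1.742] turn deg [ 3.116 33.988  0.996]
```

View pics/side3.png

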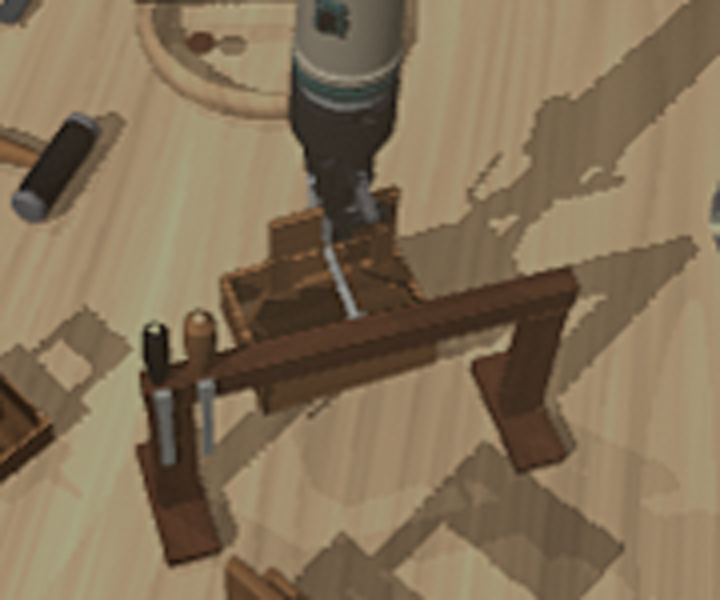

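The tote is lifted free: load 4 N, no other force, and the rod shows mid-hole at (340,270). Next, tilt in place.

```bash
python3 -m crank '[[0,0,0.15,0.2,3,0,0],[0,0,0.35,0.5,6.5,0,0],[0.05,0,0.55,0.7,10,0,0],[0.1,0,0.75,1,13.5,0,0],[0.1,0,0.92,1.2,17,0.2,0]]'
python3 - <<'E'
from go import *
now();hole(-73,187,34,118)
E
```

```text
clock: 4.68
position: [0.4384, 0.2715, 0.2161]
ee_rot: [-0.297, 0.696, -0.402, -0.515]
contact_force: [0.6, 0.5, -3.8]
width: 0.0068
hole x -72.5 z 186.5 th 17.0 clear (np.float64(15.408094165237582), 0) joints [ 0.626  0.228  1.651 -0.307  1.306 -1.381]
t 4.675 pos [0.438 0.272 0.216] F [ 0.578  0.535 -3.829] w 0.0068112922124355085
shift cm [ 0.104 -0.163  0.836] turn deg [ 1.811 16.954  0.842]
```

```bash
python3 -m crank '[[0,0,0.15,0.3,3,0.1,0],[0,0,0.33,0.6,6.5,0.3,0],[0.05,-0.05,0.5,1,10,0.5,0],[0.1,-0.1,0.68,1.4,13.5,0.7,0],[0.1,-0.15,0.84,1.8,17,0.8,0]]'
python3 - <<'E'
from go import *
now();hole(-108,188,34,118); hole(-115,194,34,118)
im=eyes.get_image("side"); np.savez("pics/side4.npz",**im)
cv2.imwrite("pics/side4.png",cv2.resize(im["color"][150:300,200:380],(720,600),interpolation=cv2.INTER_CUBIC))
im=eyes.get_image("top"); np.savez("pics/top4.npz",**im)
cv2.imwrite("pics/top4.png",cv2.resize(im["color"][165:310,150:330],(720,580),interpolation=cv2.INTER_CUBIC))
E
```

```text
clock: 5.3
position: [0.4359, 0.2795, 0.2124]
ee_rot: [-0.242, 0.757, -0.454, -0.402]
contact_force: [1.0, -0.2, -2.4]
width: 0.007
hole x -72.5 z 186.7 th 34.0 clear (np.float64(10.928035754705022), 5) joints [ 0.812  0.327  1.641 -0.567  1.412 -1.087]
t 5.3 pos [0.436 0.28  0.212] F [ 0.993 -0.249 -2.401] w 0.0069503383512648795
shift cm [ 1.873  0.02  -3.016] turn deg [-0.014  0.033  0.069]
t 5.3 pos [0.436 0.28  0.212] F [ 0.993 -0.249 -2.401] w 0.0069503383512648795
shift cm [ 1.767  0.02  -3.932] turn deg [-0.014  0.033  0.069]
```

View pics/side4.png

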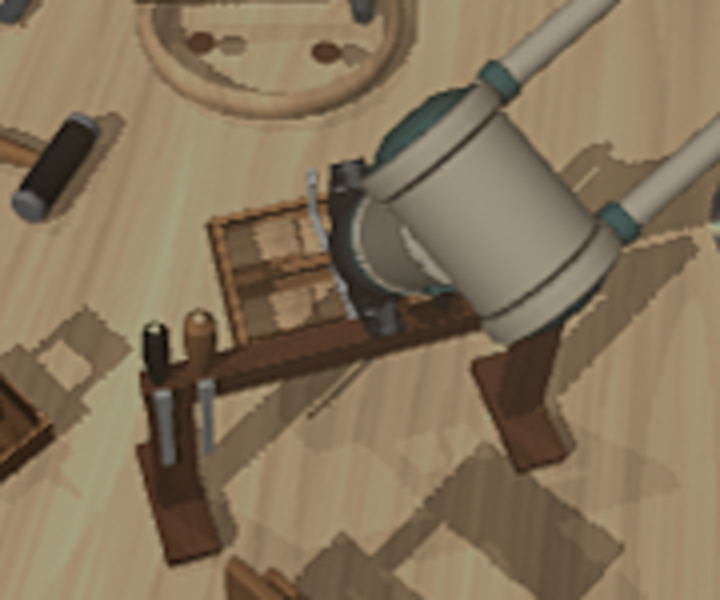

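View pics/top4.png

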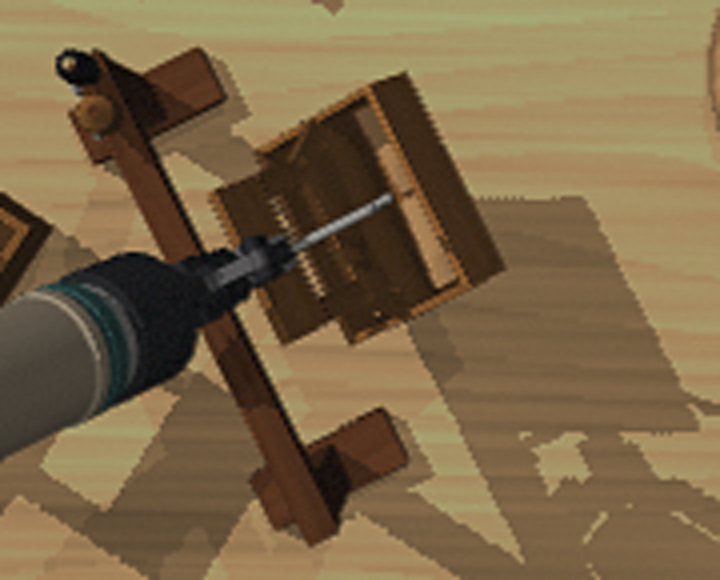

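Side view: the tote is tilted and the wedges show at (280,240) and (290,300). Top view: the rod passes through the hole to the tip at (390,198). Sliding out along the rod.

```bash
python3 -m crank '[[0.3,0,-0.6,0,0,0,0],[0.7,0,-1.2,0,0,0,0],[1.1,0,-1.8,0,0,0,0],[1.5,0,-2.4,0,0,0,0],[1.87,0,-3.0,0,0,0,0]]'; python3 -m crank '[[0,0,0,0,0,0,0]]'
python3 - <<'E'
from go import *
now();hole(-115,194,34,118); hole(-121,199,34,118)
im=eyes.get_image("side"); np.savez("pics/side5.npz",**im)
cv2.imwrite("pics/side5.png",cv2.resize(im["color"][150:300,200:380],(720,600),interpolation=cv2.INTER_CUBIC))
im=eyes.get_image("top"); np.savez("pics/top5.npz",**im)
cv2.imwrite("pics/top5.png",cv2.resize(im["color"][165:310,150:330],(720,580),interpolation=cv2.INTER_CUBIC))
E
```

```text
clock: 6.02
position: [0.4531, 0.2467, 0.2143]
ee_rot: [-0.242, 0.757, -0.454, -0.402]
contact_force: [0.1, 0.1, -3.2]
width: 0.0071
clock: 6.15
position: [0.453, 0.2468, 0.2143]
ee_rot: [-0.242, 0.757, -0.455, -0.402]
contact_force: [-0.2, 0.1, -3.2]
width: 0.0066
hole x -109.4 z 188.6 th 34.0 clear (np.float64(10.047962749676474), 1) joints [ 0.749  0.304  1.671 -0.584  1.375 -1.132]
t 6.15 pos [0.453 0.247 0.214] F [-0.189  0.119 -3.246] w 0.006644321722476218
shift cm [-0.138 -0.006 -0.763] turn deg [-0.029  0.002  0.032]
t 6.15 pos [0.453 0.247 0.214] F [-0.189  0.119 -3.246] w 0.006644321722476218
shift cm [-0.217 -0.007 -1.54 ] turn deg [-0.029  0.002  0.032]
```

View pics/side5.png

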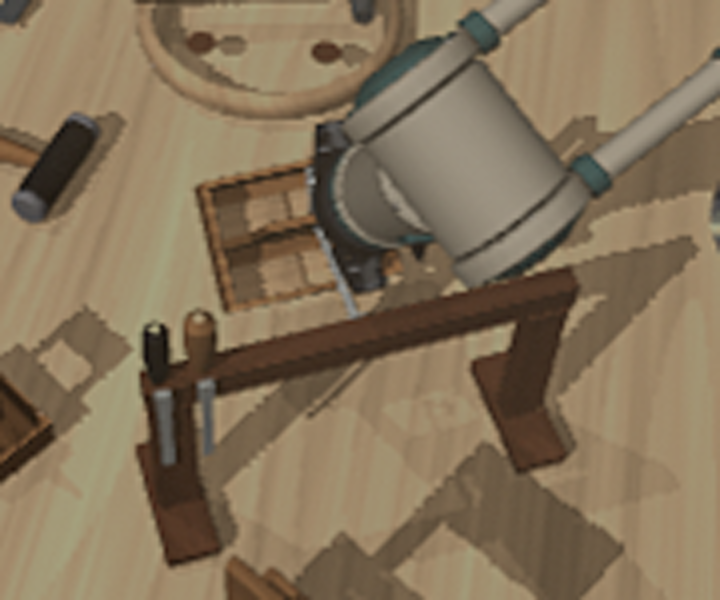

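View pics/top5.png

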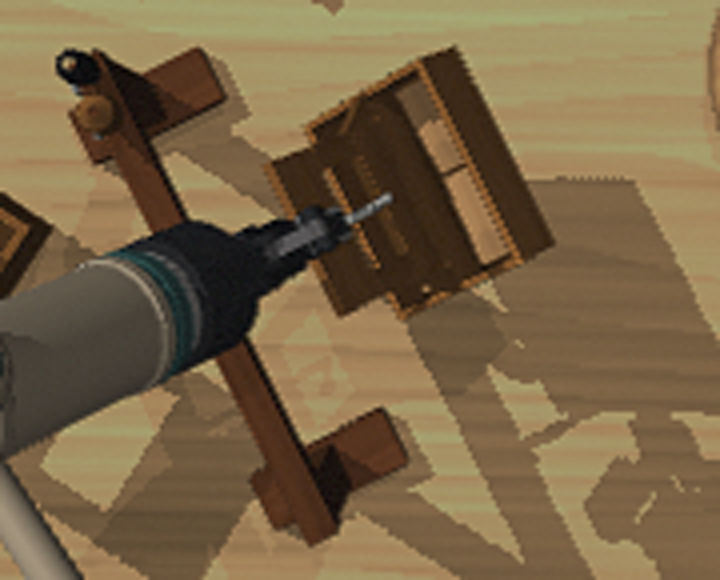

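Forces unchanged (−3 N, load only) and four wedges in the tray. The rod still threads the hole. Now out and up around the bend.

```bash
python3 -m crank '[[-0.07,0,-0.38,0,0,0,0],[-0.14,0,-0.76,0,0,0,0],[-0.18,0,-1.15,0,0,0,0],[-0.22,0,-1.54,0,0,0,0],[-0.22,0,-1.54,0,0,0,0]]';python3 - <<'E'
from go import *
from plan import clear
now();
for x,z in [(-124,204),(-127,212),(-130,219),(-136,227),(-142,234)]:
    print(x,z,clear(x,z,34));hole(x,z,34)
E
```

```text
clock: 6.88
position: [0.4584, 0.2371, 0.2249]
ee_rot: [-0.242, 0.757, -0.454, -0.402]
contact_force: [-0.2, -0.3, -3.1]
width: 0.0068
hole x -120.6 z 199.2 th 34.0 clear (np.float64(7.072439270021839), 1) joints [ 0.729  0.29   1.664 -0.586  1.383 -1.16 ]
-124 204 (np.float64(6.842901309272914), 0)
t 6.875 pos [0.458 0.237 0.225] F [-0.155 -0.254 -3.115] w 0.00683949494196997
shift cm [-0.204  0.016 -0.552] turn deg [-0.015  0.005  0.073]
-127 212 (np.float64(8.133596333293942), 0)
t 6.875 pos [0.458 0.237 0.225] F [-0.155 -0.254 -3.115] w 0.00683949494196997
shift cm [-0.7    0.015 -1.248] turn deg [-0.015  0.005  0.073]
-130 219 (np.float64(10.001753745016911), 1)
t 6.875 pos [0.458 0.237 0.225] F [-0.155 -0.254 -3.115] w 0.00683949494196997
shift cm [-1.112  0.014 -1.888] turn deg [-0.015  0.005  0.073]
-136 227 (np.float64(13.722036581420806), 1)
t 6.875 pos [0.458 0.237 0.225] F [-0.155 -0.254 -3.115] w 0.00683949494196997
shift cm [-1.44   0.014 -2.833] turn deg [-0.015  0.005  0.073]
-142 234 (np.float64(17.698369502670733), 1)
t 6.875 pos [0.458 0.237 0.225] F [-0.155 -0.254 -3.115] w 0.00683949494196997
shift cm [-1.685  0.013 -3.722] turn deg [-0.015  0.005  0.073]
```

```bash
python3 -m crank '[[-0.2,0,-0.55,0,0,0,0],[-0.45,0,-0.9,0,0,0,0],[-0.7,0,-1.25,0,0,0,0],[-0.9,0,-1.6,0,0,0,0],[-1.1,0,-1.9,0,0,0,0]]';python3 - <<'E'
from go import *
now();
hole(-142,234,34);hole(-160,250,34)
im=eyes.get_image("side"); np.savez("pics/side6.npz",**im)
cv2.imwrite("pics/side6.png",cv2.resize(im["color"][130:280,200:380],(720,600),interpolation=cv2.INTER_CUBIC))
im=eyes.get_image("top"); np.savez("pics/top6.npz",**im)
cv2.imwrite("pics/top6.png",cv2.resize(im["color"][165:310,150:330],(720,580),interpolation=cv2.INTER_CUBIC))
E
```

```text
clock: 7.5
position: [0.4628, 0.2287, 0.2446]
ee_rot: [-0.242, 0.757, -0.454, -0.402]
contact_force: [-1.1, -1.0, -3.4]
width: 0.0069
hole x -130.0 z 218.9 th 34.0 clear (np.float64(10.055113774286099), 1) joints [ 0.712  0.269  1.641 -0.585  1.41  -1.198]
t 7.5 pos [0.463 0.229 0.245] F [-1.092 -0.966 -3.38 ] w 0.006888065381449161
shift cm [-0.581  0.007 -1.835] turn deg [0.017 0.002 0.06 ]
t 7.5 pos [0.463 0.229 0.245] F [-1.092 -0.966 -3.38 ] w 0.006888065381449161
shift cm [-0.901  0.008 -4.222] turn deg [0.017 0.002 0.06 ]
```

View pics/side6.png

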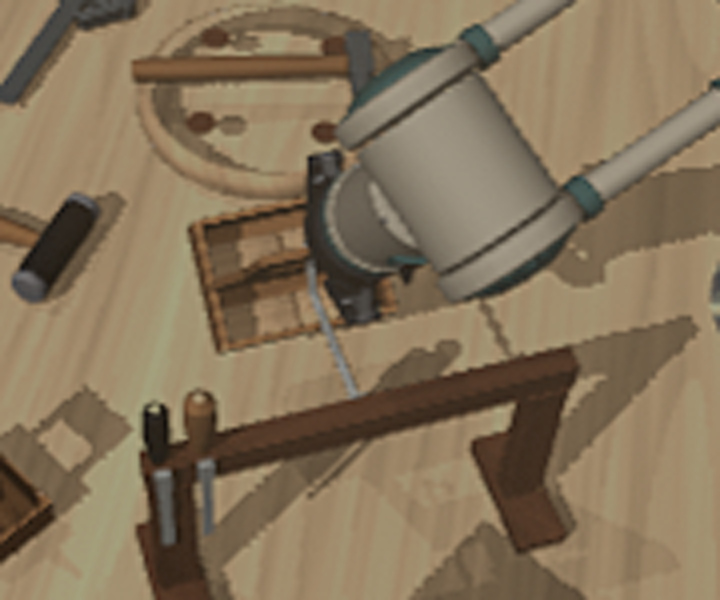

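View pics/top6.png

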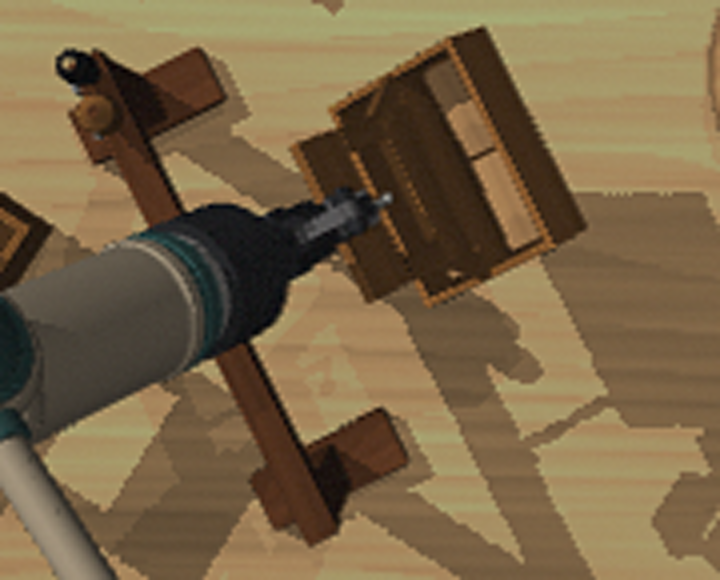

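```bash
python3 -m crank '[[-0.2,0,-0.5,0,0,0,0],[-0.4,0,-1.1,0,0,0,0],[-0.6,0,-1.8,0,0,0,0],[-0.75,0,-2.5,0,0,0,0],[-0.85,0,-3.2,0,0,0,0]]';python3 - <<'E'
from go import *
now();
hole(-180,258,34);hole(-215,280,34)
im=eyes.get_image("side"); np.savez("pics/side7.npz",**im)
cv2.imwrite("pics/side7.png",cv2.resize(im["color"][130:280,200:380],(720,600),interpolation=cv2.INTER_CUBIC))
E
```

```text
clock: 8.22
position: [0.4732, 0.2092, 0.2697]
ee_rot: [-0.242, 0.757, -0.454, -0.402]
contact_force: [0.0, -0.3, -3.4]
width: 0.0068
hole x -152.1 z 244.0 th 34.0 clear (np.float64(25.260417536517085), 1) joints [ 0.672  0.241  1.615 -0.589  1.434 -1.261]
t 8.225 pos [0.473 0.209 0.27 ] F [ 0.014 -0.341 -3.432] w 0.006777949272572712
shift cm [ 0.403  0.009 -3.093] turn deg [0.008 0.001 0.063]
t 8.225 pos [0.473 0.209 0.27 ] F [ 0.014 -0.341 -3.432] w 0.006777949272572712
shift cm [ 0.536  0.009 -7.225] turn deg [0.008 0.001 0.063]
```

View pics/side7.png

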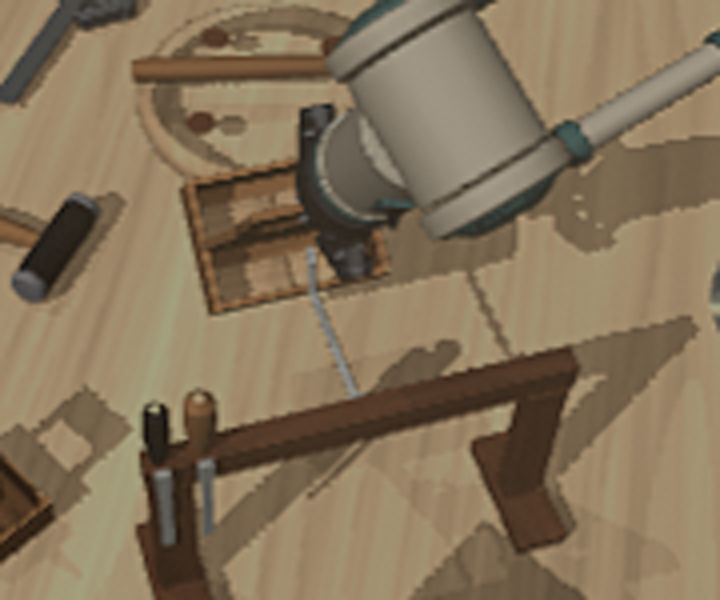

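Side crop: the hook tip at (310,255) is free in front of the tote, so the tote is off the barb. Pulling clear, then righting it.

```bash
python3 -m crank '[[0.1,0,-1.2,0,0,0,0],[0.25,0,-2.7,0,0,0,0],[0.4,0,-4.2,0,0,0,0],[0.5,0,-5.8,0,0,0,0],[0.55,0,-7.2,0,0,0,0]]';python3 - <<'E'
from go import *
now();
delta([.50,.10,.29],grip(YR,np.radians(17)))
delta([.50,.10,.27],grip(YR,0))
E
```

```text
clock: 8.9
position: [0.5029, 0.1531, 0.3057]
ee_rot: [-0.242, 0.757, -0.454, -0.402]
contact_force: [0.0, 0.6, -3.4]
width: 0.0067
hole x -215.6 z 280.0 th 34.0 clear (np.float64(72.13241222196918), 3) joints [ 0.553  0.195  1.586 -0.599  1.432 -1.399]
t 8.9 pos [0.503 0.153 0.306] F [ 0.024  0.601 -3.436] w 0.006737170765576444
shift cm [ 3.844  2.752 -2.894] turn deg [ -0.008 -17.007   0.053]
t 8.9 pos [0.503 0.153 0.306] F [ 0.024  0.601 -3.436] w 0.006737170765576444
shift cm [ 5.502  2.754 -1.776] turn deg [ -0.    -34.007   0.054]
```

```bash
python3 -m crank '[[0.4,0.5,-0.7,0,-3,0,0],[1,1,-1.3,0,-6,0,0],[1.9,1.6,-1.9,0,-9,0,0],[2.8,2.2,-2.4,0,-13,0,0],[3.8,2.75,-2.9,0,-17,0,0]]';python3 - <<'E'
from go import *
now();
delta([.50,.10,.27],grip(YR,0))
E
```

```text
clock: 9.52
position: [0.4994, 0.1001, 0.2901]
ee_rot: [-0.306, 0.689, -0.413, -0.51]
contact_force: [0.1, 0.2, -3.0]
width: 0.0062
hole x -252.4 z 260.5 th 16.9 clear (np.float64(88.81441273342126), 3) joints [ 0.265  0.123  1.599 -0.295  1.361 -1.742]
t 9.525 pos [0.499 0.1   0.29 ] F [ 0.129  0.19  -2.969] w 0.00622636909220748
shift cm [ 1.937 -0.046  0.548] turn deg [  0.063 -16.941   0.033]
```

```bash
python3 -m crank '[[0.3,0,0.1,0,-3,0,0],[0.7,0,0.2,0,-6.5,0,0],[1.1,0,0.3,0,-10,0,0],[1.5,0,0.4,0,-13.5,0,0],[1.9,0,0.55,0,-17,0,0]]'; python3 -m crank '[[0,0,0,0,0,0,0]]';python3 - <<'E'
from go import *
now();
delta([.50,.10,.16],grip(YR,0))
for n in("side","top"):
    im=eyes.get_image(n); np.savez(f"pics/{n}8.npz",**im)
    cv2.imwrite(f"pics/{n}8.png",cv2.resize(im["color"][100:300,160:430],(800,592),interpolation=cv2.INTER_CUBIC))
E
```

```text
clock: 10.15
position: [0.4997, 0.0996, 0.2702]
ee_rot: [-0.364, 0.606, -0.364, -0.606]
contact_force: [0.4, 0.1, -3.0]
width: 0.0067
clock: 10.28
position: [0.5, 0.0989, 0.2697]
ee_rot: [-0.364, 0.606, -0.365, -0.606]
contact_force: [-0.2, -0.5, -3.5]
width: 0.0067
hole x -244.8 z 238.7 th 0.1 clear (np.float64(64.84973811894481), 3) joints [ 0.06   0.157  1.569 -0.002  1.416 -1.998]
t 10.275 pos [0.5   0.099 0.27 ] F [-0.214 -0.494 -3.49 ] w 0.0067060361571476025
shift cm [10.97  -0.063  0.117] turn deg [-0.063 -0.111 -0.057]
```

View pics/side8.png

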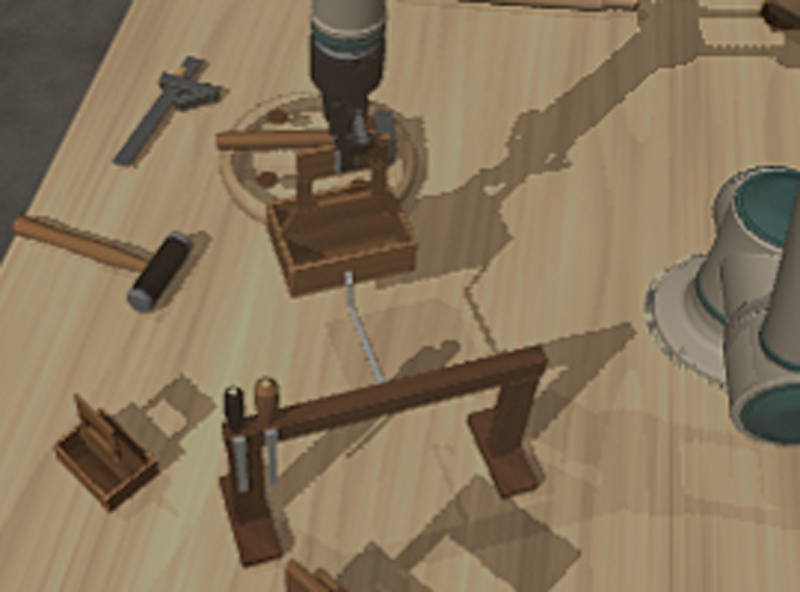

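View pics/top8.png

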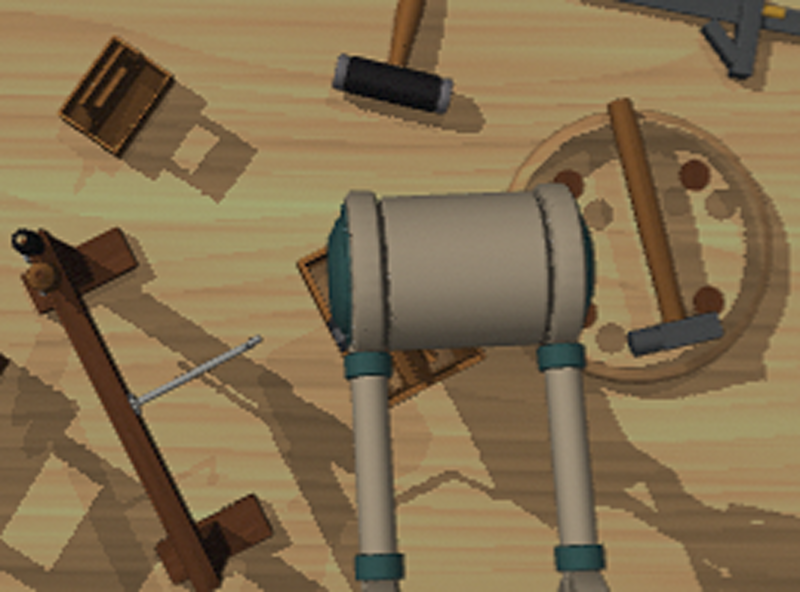

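Both views: the tote is upright, clear of the hook tip (top (255,340)), and beside the seat, with seat, hammer and mallet unmoved. Lowering.

```bash
python3 -m crank '[[2,0,0,0,0,0,0],[4.5,0,0.05,0,0,0,0],[7,0,0.1,0,0,0,0],[9.5,0,0.1,0,-0.1,0,0],[11.2,0,0.1,0,-0.1,0,0]]'; python3 -m crank '[[0.3,0,0,0,0,0,0],[0.6,0,0,0,0,0,0],[0.8,0,0,0,0,0,0],[1,0,0,0,0,0,0],[1.1,0,0,0,0,0,0]]'
```

```text
clock: 11.0
position: [0.4986, 0.1022, 0.1572]
ee_rot: [0.363, -0.606, 0.363, 0.607]
contact_force: [-0.4, -0.3, -2.4]
width: 0.0065
clock: 11.62
position: [0.4994, 0.1019, 0.1471]
ee_rot: [0.365, -0.606, 0.363, 0.607]
contact_force: [-0.8, -0.2, -2.8]
width: 0.0068
```

Run:
```python
from go import *
delta([.50,.10,.14],grip(YR,0))
im=eyes.get_image("side"); np.savez("pics/side9.npz",**im)
cv2.imwrite("pics/side9.png",cv2.resize(im["color"][120:220,220:340],(720,600),interpolation=cv2.INTER_CUBIC))
```

```text
t 11.625 pos [0.499 0.102 0.147] F [-0.755 -0.204 -2.826] w 0.006779689475959606
shift cm [ 0.709  0.036 -0.2  ] turn deg [0.048 0.088 0.059]
```

View pics/side9.png

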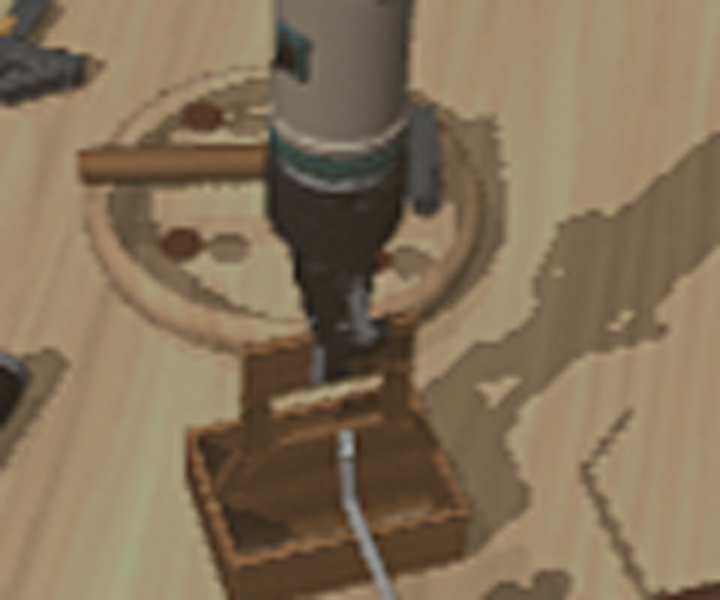

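```bash
python3 -m crank '[[0.15,0,0,0,0,0,0],[0.3,0,0,0,0,0,0],[0.4,0,0,0,0,0,0],[0.5,0,0,0,0,0,0],[0.5,0,0,0,0,0,0]]'; python3 -m crank '[[0.1,0,0,0,0,0,0],[0.15,0,0,0,0,0,0],[0.15,0,0,0,0,0,0]]'
```

```text
clock: 12.3
position: [0.4992, 0.1019, 0.1418]
ee_rot: [0.364, -0.606, 0.363, 0.607]
contact_force: [1.0, 0.1, -2.7]
width: 0.0069
clock: 12.68
position: [0.4992, 0.102, 0.1408]
ee_rot: [0.364, -0.606, 0.363, 0.607]
contact_force: [-2.1, 0.4, 0.2]
width: 0.007
```

```bash
python3 -m crank '[[0.05,0,0,0,0,0,0],[0.1,0,0,0,0,0,0],[0.1,0,0,0,0,0,0]]'
```

```text
clock: 13.05
position: [0.4991, 0.1022, 0.1407]
ee_rot: [0.365, -0.606, 0.363, 0.607]
contact_force: [-4.4, 0.6, 7.0]
width: 0.0067
```

The tote is on the bench (contact force rises to +7 N at the expected height). Opening slightly and checking.

```bash
python3 -m crank '[[-0.1,0,0,0,0,0,0.9],[-0.1,0,0,0,0,0,1.4],[-0.1,0,0,0,0,0,2],[-0.1,0,0,0,0,0,3],[-0.1,0,0,0,0,0,4]]' 20; python3 -m crank '[[0,0,0,0,0,0,4],[0,0,0,0,0,0,4]]'
```

```text
clock: 13.68
position: [0.4993, 0.1019, 0.1403]
ee_rot: [0.364, -0.606, 0.363, 0.607]
contact_force: [-1.3, -0.4, 0.4]
width: 0.04
clock: 13.92
position: [0.4993, 0.1019, 0.1404]
ee_rot: [0.364, -0.606, 0.363, 0.607]
contact_force: [-0.4, 0.1, 0.3]
width: 0.0402
```

```bash
python3 -m crank '[[-1,0,0,0,0,0,4],[-3,0,0,0,0,0,4],[-6,0,0,0,0,0,4],[-10,0,0,0,0,0,4],[-15,0,0,0,0,0,4]]'
```

```text
clock: 14.55
position: [0.4987, 0.1016, 0.2918]
ee_rot: [0.364, -0.606, 0.364, 0.607]
contact_force: [0.9, 0.6, 0.4]
width: 0.0405
```

```bash
python3 -m crank '[[-4,-2,4,0,0,0,4],[-6,-5,8,0,0,0,4],[-6,-8,12,0,0,0,4],[-6,-11,16,0,0,0,4],[-6,-14,20,0,0,0,4]]'
python3 - <<'E'
from go import *
for n in("side","top"):
    im=eyes.get_image(n); np.savez(f"pics/{n}10.npz",**im)
    cv2.imwrite(f"pics/{n}10.png",cv2.resize(im["color"][100:300,160:430],(800,592),interpolation=cv2.INTER_CUBIC))
print(manip.get_state()["position"])
E
```

```text
clock: 15.18
position: [0.5289, 0.3455, 0.3518]
ee_rot: [0.365, -0.606, 0.363, 0.606]
contact_force: [0.6, 0.2, 0.5]
width: 0.04
[0.529 0.349 0.35 ]
```

View pics/side10.png

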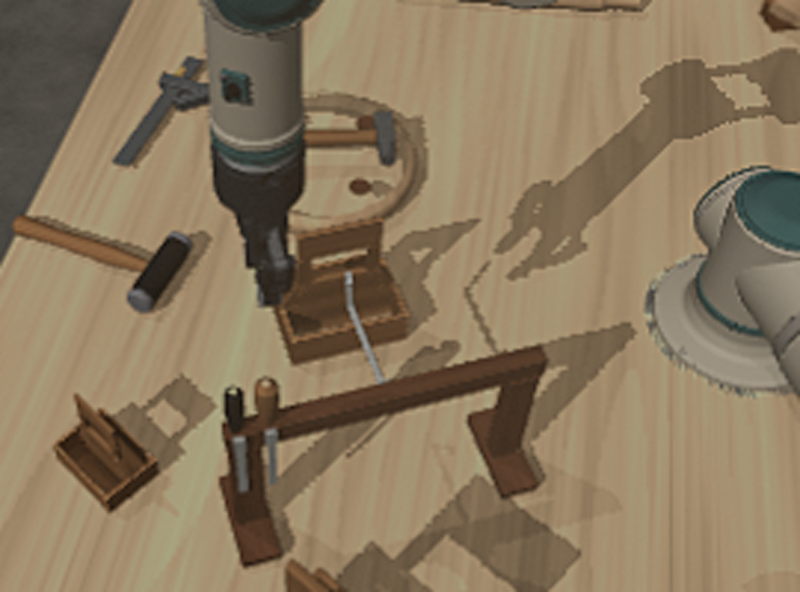

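View pics/top10.png

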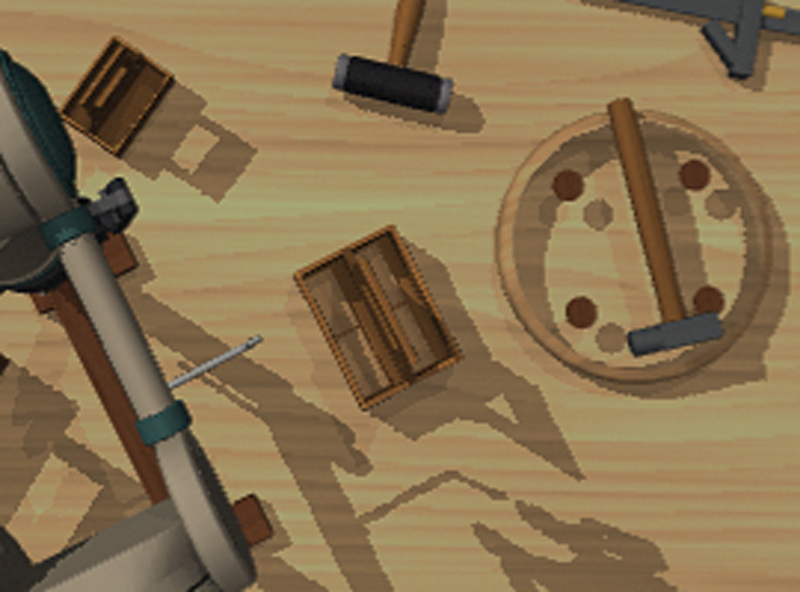

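Run:
```python
from go import *
t=np.load("pics/top10.npz"); t0=np.load("pics/top0.npz")
f=800/270
T=lambda L:[(160+(x+.5)/f-.5,100+(y+.5)/f-.5) for x,y in L]
rim=plane(t,T([(393,227),(460,355),(367,410),(296,275)]),.05);c=rim.mean(0)
print(rim,c,"dist seat",np.hypot(*(c-[.574,-.160,0])[:2]),[np.linalg.norm(rim[i]-rim[i-1]) for i in range(4)])
print("rim heights by depth",depth(t,T([(345,251),(427,291),(413,382),(331,342)]))[:,2])
print("board top",depth(t,T([(362,275),(372,290),(390,325),(396,345)])))
# change near seat/mallet
d=cv2.absdiff(t["color"],t0["color"]).max(2); 
for nm,(x0,y0,x1,y1) in dict(seat=(330,135,425,232),mallet=(270,55,320,140)).items(): print(nm,(d[y0:y1,x0:x1]>40).mean())
cv2.imwrite("pics/top10c.png",cv2.resize(cv2.convertScaleAbs(t["color"][165:250,250:325],alpha=1.8),(530,600),interpolation=cv2.INTER_CUBIC))
```

```text
[[0.586 0.086 0.05 ]
 [0.462 0.019 0.05 ]
 [0.407 0.109 0.05 ]
 [0.537 0.18  0.05 ]] [0.498 0.098 0.05 ] dist seat 0.2690831347234559 [np.float64(0.10614447487955662), np.float64(0.14078004739734257), np.float64(0.10511464344953915), np.float64(0.14795452291316746)]
rim heights by depth [0.055 0.049 0.056 0.049]
board top [[0.53  0.121 0.16 ]
 [0.517 0.112 0.157]
 [0.486 0.096 0.166]
 [0.47  0.084 0.086]]
seat 0.002387411828540423
mallet 0.0
```

View pics/top10c.png

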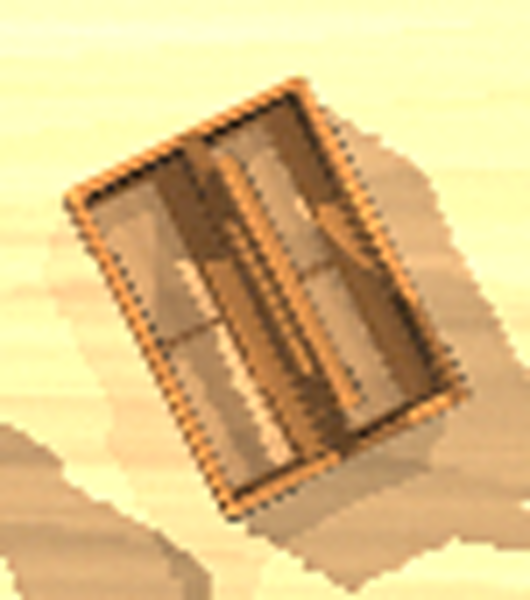

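The crop shows two wedges in each half, with joints at (190,340) and (325,268). The tote is flat and upright, 0.27 m from the seat centre, and seat and mallet are unmoved. Handing in.

```bash
python3 -m crank '[[0,0,0,0,0,0,4],[0,0,0,0,0,0,4]]'; python3 -c "
from rig import manip
print(manip.sign_off())"
```

```text
clock: 15.52
position: [0.5287, 0.3428, 0.3514]
ee_rot: [0.365, -0.606, 0.364, 0.606]
contact_force: [-0.0, -0.3, 0.7]
width: 0.0399
the job is handed in; nothing more can be done
None
```

The tote is off the hook and standing upright on the bench beside the stool seat, with all four wedges in it. I handed the job in at about 15.5 s. No verdict is reported, so the checks below are my own.

**What I did:** I gripped the hanging, middle-sized tote by its handle and raised it 18 mm. I tilted it 34°, bottom out, then slid it to the bend and up over the barb. The wrist readings at the stops showed little more than the tote's own weight, so there was no sign of wrenching the hook. I then righted it, lowered it to light contact (about 7 N), let go and backed off.

**Last checks:**
- **Position:** the tote's centre is at about (0.498, 0.098), 0.27 m from the seat's centre (limit 0.33 m).
- **Upright:** the depth-measured rim heights are 49 to 56 mm against the nominal 50 mm. That spread is within reading noise.
- **Wedges:** two are visible in each half of the tray.
- **Other things:** before-and-after pictures show the seat, the hammer on it and the mallet unmoved.
- **Robot:** the gripper is open and clear, with its tip 0.35 m up, touching nothing.

**Readings that disagreed:**
- The two views placed the hook tip about 7 mm apart. I used the top view, which matched the given hook length.
- The board-top depth readings came out low: 157–166 mm on three points, against 175 mm expected. The fourth read 86 mm, which I take to have missed the board. I relied on the rim and the contact height instead.

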